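# Fetch the blue-capped vial from behind the reagent bottles

### The job

Clear both amber reagent bottles out of the bay and stand them together on the black mat, then fetch the blue-capped vial from behind where they stood and set it upright in the empty pocket of the green carrier. Then put each bottle back upright where it stood before, the green-label one and the red-label one each in its own old place, and leave the white-capped vials where they are.

Things in the scene. Friction and masses are not known exactly. Their poses are not given: they have to be found in the camera images.
- bay: Reagent bay, fixed: white tray 165 (x) by 200 mm (y), grey floor 4 mm above the bench; origin: centre of its underside. Side and back (+x) walls 5 mm thick, 30 mm high; front lip 12 mm. One bottle stands on each of two white floor rings, 76 mm across, at x = -22, y = +43 and -43 mm; behind them, at x = +33, y = +26 and -26 mm, two vials.
- mat: Black rubber mat, fixed, 200 mm (its x) by 130 mm (its y), 3 mm thick; origin at the centre of its underside. It lies to the left or to the right of the bay; both bottles fit on it, side by side along its x.
- carrier: Green vial carrier, fixed, on the other side of the bay from the mat: open tray 62 (x) by 117 mm (y), 24 mm high, 5 mm walls, inner floor 5 mm above the bench; origin: centre of its underside. A wall splits it into two pockets, each 52 by 51 mm inside, centred at y = +28 mm (empty) and y = -28 mm (holds a white-capped vial).
- bottle_green: Larger amber glass reagent bottle with a green label and a black screw cap, loose, 0.17 kg or so; body 65 mm across, 125 mm tall, cap 36 mm across from 109 to 125 mm height (can be gripped by the cap). Origin at the centre of its underside, z up.
- bottle_red: Smaller amber glass reagent bottle with a red label and a black screw cap, loose, 0.17 kg or so; body 54 mm across, 98 mm tall, cap 30 mm across from 86 to 98 mm height (can be gripped by the cap). Origin at the centre of its underside, z up.
- vial_blue: Sample vial with a blue cap, loose, 20 g; 23 mm across, 52 mm tall, its cap (20 mm across) above 42 mm. Origin at the centre of its underside, z up. It stands in the bay behind the bottles.
- vial_white: Sample vial with a white cap beside the blue-capped one in the bay, loose, 20 g, same size (23 mm across, 52 mm tall); origin at the centre of its underside. To be left where it stands.
- vial_carrier: Sample vial with a white cap in one pocket of the carrier (the one at y = -28 mm), loose, 20 g, same size (23 mm across, 52 mm tall); origin at the centre of its underside. To be left where it stands.
Not all that is in view belongs to the job. Leave any yellow look-alike of the vial_carrier alone.

How it is judged:
On the way, in this order (a step that is already met when the one before it is completed fails the run):
1. both bottles stand upright on the black mat, let go (x of bottle_green in the frame of mat between -0.095 and 0.095 m and y of bottle_green in the frame of mat between -0.06 and 0.06 m and z of bottle_green in the frame of mat between -0.002 and 0.008 m and angle between each of bottle_green, bottle_red's own z axis and vertical below 0.1 rad and contact force between the fingers and bottle_green below 0.05 N and linear speed of each of bottle_green, bottle_red below 0.03 m/s and x of bottle_red in the frame of mat between -0.095 and 0.095 m and y of bottle_red in the frame of mat between -0.06 and 0.06 m and z of bottle_red in the frame of mat between -0.002 and 0.008 m and contact force between the fingers and bottle_red below 0.05 N), for 0.2 s.
2. the blue-capped vial stands in the empty pocket of the carrier, let go, while both bottles still stand on the mat (all of step 1 and x of vial_blue in the frame of carrier between -0.016 and 0.016 m and y of vial_blue in the frame of carrier between 0.012 and 0.044 m and z of vial_blue in the frame of carrier between 0.001 and 0.01 m and angle between vial_blue's own z axis and vertical below 0.15 rad and contact force between the fingers and vial_blue below 0.05 N and linear speed of vial_blue below 0.03 m/s), for 0.2 s.
At the end, for the whole second after the job is handed in: The blue-capped vial stands upright in the pocket of the carrier that was empty; each bottle stands upright within 15 mm of where it stood at the start; both white-capped vials stand within 15 mm of where they were; all is released and at rest (x of vial_blue in the frame of carrier between -0.016 and 0.016 m and y of vial_blue in the frame of carrier between 0.012 and 0.044 m and z of vial_blue in the frame of carrier between 0.001 and 0.01 m and angle between each of vial_blue, vial_white, vial_carrier's own z axis and vertical below 0.15 rad and contact force between the fingers and vial_blue below 0.05 N and linear speed of vial_blue below 0.03 m/s and distance of each of bottle_green, bottle_red, vial_white, vial_carrier from where it was at the start of the episode below 0.015 m and angle between each of bottle_green, bottle_red's own z axis and vertical below 0.1 rad and linear speed of each of bottle_green, bottle_red, vial_white, vial_carrier below 0.02 m/s and contact force between the fingers and bottle_green below 0.05 N and contact force between the fingers and bottle_red below 0.05 N); the robot touches nothing.
It fails at once if a bottle or a vial is tipped over (angle between any of bottle_green, bottle_red, vial_blue, vial_white, vial_carrier's own z axis and vertical above 0.7 rad).
It also fails if it takes over 122 s, if anything falls off the work surface, if the arm or the gripper's body presses on something with over 40 N, if the wrist force passes 120 N, or if a joint passes its speed limit or range.

### The arm

A 6-joint arm with a two-finger parallel gripper is mounted at the origin on a cart in front of the work surface, level with it; the furniture and walls round the work are solid. World frame = base frame: x ahead of the robot, y to its left, z up, the work surface at z = 0. Lengths are in m, angles in rad, forces in N, time in s.
With the tool pointing down it reaches from about 0.325 to 0.775 m from the base axis. Payload 9.3 kg.
Tool frame: the origin (TCP) lies at the very end of the fingers, on their centre line; the grasp point (between the pads) lies 19 mm behind it; z points along the fingers, y is the line along which they close (so a half turn about z gives the same grasp; the last joint's range is limited). The gripper opens to 85 mm and grips with 20 to 120 N. Pads are 22 mm wide; open, the fingers measure 114 mm over their backs; the gripper's body (76 mm by 85 mm) begins 54 mm behind the grasp point. The pads swing forward as they close: fully open they stand 13 mm farther back than shut.
Start: joints at [1.173, 0.259, 0.021, 1.334, 0, 1.418], TCP at [0.133, 0.534, 0.231] pointing down, gripper open.
Joint ranges: [-3.04, 3.04], [-0.91, 1.82], [-1.04, 1.36], [-1.92, 1.95], [-1.52, 1.45], [-3.14, 3.14]. Speed limits (rad/s): [2.22, 2.22, 2.79, 3.14, 3.14, 3.14].

### API

Orientations are given as a rotation vector (axis times angle).
In Python, from plant import manip gives the robot as it stands.
- The arm moves only by the tool drive_tool, never from a script. Its argument "commands" is a list of rows, each an object with "travel": the shift along the tool's x, y, z in mm, a list of three; "roll": the turn about the tool's z in rad; "jaw": the finger opening in mm, from 0 to 85.4. In form: [{"travel": [dx, dy, dz], "roll": roll, "jaw": jaw}, ...]. A call has exactly 8 rows; each row is the pose to reach, as a shift and turn from the pose commanded when the call began, along the tool's axes at that moment; what a row does not reach only later rows make up. A row lasts 1/8 s, in which the tool goes at most 62.5 mm and 10.7 degrees, less where a joint would pass 70% of its speed; a pose out of reach is approached as far as the arm can. A call with a gripper value outside its range is refused whole. The fingers move at their own pace and stop on an object; "force" is the grip in N (left out, the last holds). Time passes only in rows, so rows that repeat a pose let the fingers close, or fill a call up. It gives the time, the measured TCP pose, the force, the opening and the grip force at its end, in the units of the state.
- manip.get_obs(): the state, without advancing time (a new reading comes with each control period).
- manip.camera(name): name is "scene" or "top" or "wrist"; returns a dict with "frame" (400x640x3 uint8, red, green, blue), "range_z" (400x640 float32, m along the optical axis (not along the pixel's ray), 0 where there is no reading), "vertical_fov" (degrees; the focal length in pixels is half the picture's height over the tangent of half this angle, whatever the lens; pixels are square), "cx", "cy" (the principal point, pixels), "camera_from_world" (4x4, takes a point from world to camera coordinates); the wrist camera has in their place "hand_eye" (4x4, takes a point from camera to tool coordinates, whose origin is the TCP and whose axes are the flange's). Camera axes: x right, y up, looking along -z (the intrinsics and any distortion apply to the point x, -y, -z); pixel columns grow to the right and rows downward; lengths in m; the calibration is good to about 2 mm. The wrist camera is an equidistant fisheye: a pixel r from the principal point sees the ray r / f radians off the axis. A picture is of the moment at which its call begins: read the wrist's pose just before it.
- manip.job_done(): hands the job in; it is judged then, once.
Trained networks look in a picture, given as the dict that the camera call returned (one of the last four; its "shot" number tells which), for a name from the list of things; names that differ only in an ending like _2 or _b are one class to them, and where a whole thing is asked for, a point or a joint stands for the part that bears it (a point fixed in the world has none). Each returns a list of dicts, best first, with "score" (0 to 1); they miss things now and then, are a little off and sometimes report something else, mostly with a low value. They report only what shows in the picture. A call takes as long as a camera call. They do not tell look-alikes from the thing itself.
- manip.find_in(picture, query): "at" ([x, y, z] in m, in world coordinates, good to about 4 mm: the middle of the surface that is visible of it).
- manip.trace(picture, query): "region" (400x640 bool, what is visible of it).
The state is a dict: "time_s": time; "q": joint angles; "dq": joint speeds; "effort": joint torques, N m; "tcp_pos": TCP position; "eef_rot": TCP orientation; "force": force on the tool from outside, world axes, zero at the start; "wrist_torque": the same for the moment, N m; "grip_width": finger opening in m; "grip_force": force on a finger pad.
Only numpy, scipy, OpenCV 4.12 (cv2) and the standard library are available. Lean on these libraries where they do the work, as an engineer would, in place of code of your own. Each camera call takes 0.05 s, during which the arm holds its last target. There are 200 camera calls.

## Working session

There is one attempt and no reset: what is moved stays moved. The work goes in short steps, Python scripts to look and compute and a tool call to move; the robot and the scene stay as the last step left them, time stands still between calls to the robot, and variables do not carry over. Pictures are saved under pics/ and viewed, at most 14 in all, crops included, and the job is handed in when it is done.

Besides the shell and the picture viewer there is one more tool, called after "Call:" by a JSON object that holds its "fn" and its "kwargs". drive_tool: Moves the arm, as the interface text tells. Its arguments: {"type":"object","properties":{"commands":{"type":"array","items":{"type":"object","properties":{"travel":{"type":"array","items":{"type":"number"}},"roll":{"type":"number"},"jaw":{"type":"number"}}}},"force":{"type":"number"}},"required":["commands"]}

```bash
mkdir -p pics; ls
cat > h.py <<'E'
from plant import manip
import numpy as np, cv2
from scipy.spatial.transform import Rotation as R
def save(p,n): cv2.imwrite('pics/'+n+'.png',p['frame'][:,:,::-1])
def cloud(p):
    f=200/np.tan(np.radians(p['vertical_fov'])/2)
    z=p['range_z']; v,u=np.mgrid[0:400,0:640]
    c=np.stack([(u-p['cx'])/f*z,-(v-p['cy'])/f*z,-z],-1)
    T=np.linalg.inv(p['camera_from_world'])
    return c@T[:3,:3].T+T[:3,3], z>0
def st():
    o=manip.get_obs(); print({k:np.round(o[k],3).tolist() for k in('time_s','q','tcp_pos','eef_rot','force','grip_width','grip_force')}); print(R.from_rotvec(o['eef_rot']).as_matrix().round(3)); return o
E
python3 - <<'E'
from h import *
st()
for n in('top','scene'):
    p=manip.camera(n); save(p,n)
    for q in ['bay','mat','carrier','bottle_green','bottle_red','vial_blue','vial_white','vial_carrier']:
        print(n,q,[(np.round(d['at'],3).tolist(),round(d['score'],2)) for d in manip.find_in(p,q)[:3]])
E
```

```text
pics
{'time_s': 0.0, 'q': [1.173, 0.259, 0.021, 1.334, 0.0, 1.418], 'tcp_pos': [0.133, 0.533, 0.231], 'eef_rot': [-0.384, -3.118, 0.002], 'force': [0.189, 0.2, 0.196], 'grip_width': 0.085, 'grip_force': 0.0}
[[-0.97   0.242 -0.001]
 [ 0.242  0.97  -0.001]
 [ 0.    -0.001 -1.   ]]
top bay [([0.618, -0.041, 0.001], 0.66)]
top mat [([0.463, -0.299, 0.005], 0.83)]
top carrier [([0.501, 0.317, 0.006], 0.79)]
top bottle_green [([0.572, -0.089, 0.093], 0.8), ([0.62, -0.041, 0.001], 0.25)]
top bottle_red [([0.575, -0.001, 0.076], 0.67)]
top vial_blue [([0.64, -0.016, 0.052], 0.52)]
top vial_white [([0.634, -0.072, 0.049], 0.59)]
top vial_carrier [([0.482, 0.224, 0.049], 0.5)]
scene bay [([0.568, -0.008, 0.007], 0.77)]
scene mat []
scene carrier [([0.472, 0.302, 0.015], 0.69)]
scene bottle_green [([0.563, -0.072, 0.069], 0.76)]
scene bottle_red [([0.574, 0.011, 0.056], 0.58)]
scene vial_blue []
scene vial_white []
scene vial_carrier [([0.483, 0.231, 0.032], 0.74), ([0.463, 0.311, 0.042], 0.47)]
```

View pics/top.png

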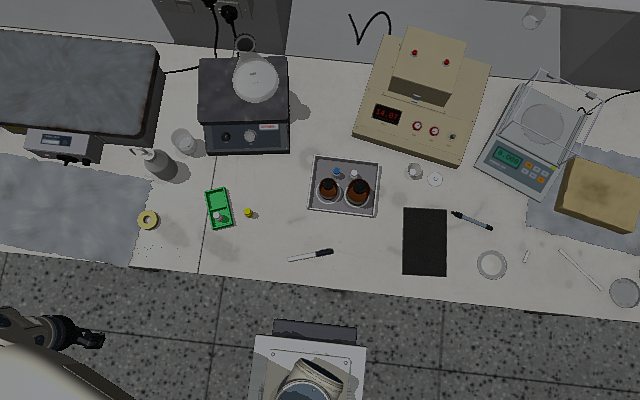

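View pics/scene.png

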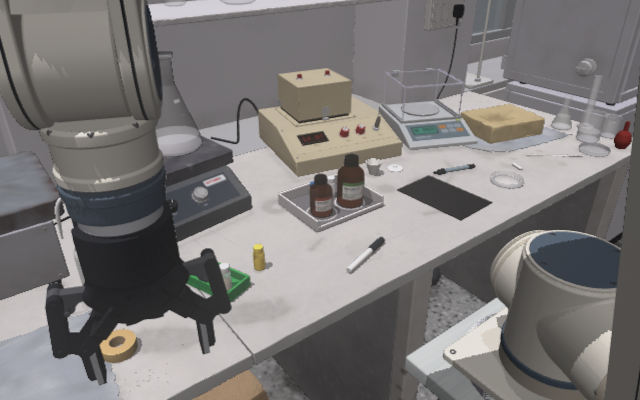

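Run:
```python
from h import *
p=manip.camera('top'); X,ok=cloud(p)
for q in ['bay','mat','carrier']:
    m=manip.trace(p,q)[0]['region']&ok
    P=X[m]; r=cv2.minAreaRect(P[:,:2].astype(np.float32)); print(q,np.round(r[0],3),np.round(r[1],3),round(r[2],1),'z',np.percentile(P[:,2],[5,50,95]).round(3), np.round(cv2.boxPoints(r),3).tolist())
def blob(c,zlo,zhi,rad=.03):
    m=ok&(np.hypot(X[...,0]-c[0],X[...,1]-c[1])<rad)&(X[...,2]>zlo)&(X[...,2]<zhi)
    P=X[m]; (a,b)=cv2.minEnclosingCircle(P[:,:2].astype(np.float32)); print(len(P),'mean',P.mean(0).round(4),'circ',np.round(a,4),round(b,4),'zmax',P[:,2].max().round(3))
blob((.572,-.089),.115,.135); blob((.575,-.001),.09,.11)
blob((.64,-.016),.048,.064,.02); blob((.634,-.072),.048,.064,.02);blob((.482,.224),.04,.064,.02)
for v,u in [(217,221),(198,217),(212,248),(172,337),(173,354)]: print(u,v,X[v,u].round(3),p['frame'][v,u])
```

```text
bay [ 0.613 -0.046] [0.207 0.179] 89.9 z [-0.     0.006  0.031] [[0.5230000019073486, -0.15000000596046448], [0.7020000219345093, -0.15000000596046448], [0.703000009059906, 0.05700000002980232], [0.5239999890327454, 0.05700000002980232]]
mat [ 0.469 -0.302] [0.201 0.131] 2.9 z [-0.001  0.004  0.009] [[0.36500000953674316, -0.24199999868869781], [0.3720000088214874, -0.37299999594688416], [0.5730000138282776, -0.3630000054836273], [0.5659999847412109, -0.23100000619888306]]
carrier [0.504 0.316] [0.127 0.065] 21.3 z [0.    0.008 0.027] [[0.43299999833106995, 0.3230000138282776], [0.4560000002384186, 0.2619999945163727], [0.574999988079071, 0.3089999854564667], [0.5519999861717224, 0.36899998784065247]]
136 mean [ 0.5818 -0.0897  0.1282] circ [ 0.5837 -0.0898] 0.0184 zmax 0.135
91 mean [ 0.5862 -0.0013  0.1015] circ [ 0.5876 -0.0012] 0.0155 zmax 0.109
38 mean [ 0.6404 -0.0211  0.0561] circ [ 0.6413 -0.0216] 0.0104 zmax 0.061
35 mean [ 0.6397 -0.0728  0.056 ] circ [ 0.6402 -0.0733] 0.0094 zmax 0.063
39 mean [0.4921 0.2222 0.05  ] circ [0.4928 0.2223] 0.0104 zmax 0.058
221 217 [0.469 0.296 0.043] [92 85 74]
217 198 [ 0.531  0.327 -0.001] [ 52 140  78]
248 212 [0.49  0.219 0.053] [152 155  14]
337 172 [ 0.635 -0.024  0.06 ] [ 34  80 127]
354 173 [ 0.639 -0.074  0.055] [146 148 150]
```

Run:
```python
from h import *
for n in('top','scene'):
    p=manip.camera(n); X,ok=cloud(p)
    for q,c in(('bottle_green',(.583,-.090)),('bottle_red',(.587,-.001))):
        m=manip.trace(p,q)[0]['region']&ok
        P=X[m]; r=np.hypot(P[:,0]-c[0],P[:,1]-c[1])
        print(n,q,[(z,round(float(np.median(r[abs(P[:,2]-z/1000)<.003])*1000)),int((abs(P[:,2]-z/1000)<.003).sum())) for z in range(60,135,5)])
```

```text
return _methods._mean(a, axis=axis, dtype=dtype,
  ret = ret.dtype.type(ret / rcount)
Traceback (most recent call last):
ValueError: cannot convert float NaN to integer
```

```bash
python3 -W ignore - <<'E'
from h import *
for n in('top','scene'):
    p=manip.camera(n); X,ok=cloud(p)
    for q,c in(('bottle_green',(.583,-.090)),('bottle_red',(.587,-.001))):
        m=manip.trace(p,q)[0]['region']&ok
        P=X[m]; r=np.hypot(P[:,0]-c[0],P[:,1]-c[1])
        print(n,q,[(z,float(np.median(r[abs(P[:,2]-z/1000)<.003])*1000//1),int((abs(P[:,2]-z/1000)<.003).sum())) for z in range(60,135,5)])
E
```

```text
top bottle_green [(60, 31.0, 11), (65, 31.0, 5), (70, 31.0, 11), (75, 31.0, 12), (80, 31.0, 11), (85, 30.0, 33), (90, 28.0, 65), (95, 26.0, 99), (100, 22.0, 71), (105, 19.0, 32), (110, 17.0, 6), (115, 17.0, 10), (120, 17.0, 7), (125, 14.0, 43), (130, 12.0, 97)]
top bottle_red [(60, 26.0, 8), (65, 26.0, 11), (70, 24.0, 48), (75, 21.0, 71), (80, 18.0, 60), (85, 15.0, 13), (90, 14.0, 4), (95, 12.0, 15), (100, 11.0, 52), (105, 8.0, 35), (110, 9.0, 4), (115, nan, 0), (120, nan, 0), (125, nan, 0), (130, nan, 0)]
scene bottle_green [(60, 33.0, 58), (65, 34.0, 58), (70, 34.0, 57), (75, 34.0, 64), (80, 33.0, 61), (85, 33.0, 67), (90, 31.0, 78), (95, 28.0, 84), (100, 23.0, 83), (105, 18.0, 50), (110, 18.0, 26), (115, 20.0, 34), (120, 20.0, 34), (125, 19.0, 36), (130, 13.0, 76)]
scene bottle_red [(60, 29.0, 54), (65, 28.0, 58), (70, 27.0, 65), (75, 24.0, 74), (80, 19.0, 67), (85, 15.0, 30), (90, 16.0, 26), (95, 16.0, 29), (100, 14.0, 55), (105, 10.0, 27), (110, nan, 0), (115, nan, 0), (120, nan, 0), (125, nan, 0), (130, nan, 0)]
```

Call:
{"fn": "drive_tool", "kwargs": {"commands": [{"travel": [-60,-10,0],"roll": 0,"jaw": 60},{"travel": [-110,-40,0],"roll": 0,"jaw": 60},{"travel": [-150,-80,0],"roll": -0.12,"jaw": 60},{"travel": [-190,-125,0],"roll": -0.2445,"jaw": 60},{"travel": [-230,-170,0],"roll": -0.2445,"jaw": 60},{"travel": [-270,-215,0],"roll": -0.2445,"jaw": 60},{"travel": [-293,-248,0],"roll": -0.2445,"jaw": 60},{"travel": [-293,-248,0],"roll": -0.2445,"jaw": 60}], "force": 40}}

```text
time_s: 2.5
tcp_pos: [0.3583, 0.22, 0.2315]
eef_rot: [0.007, 3.141, -0.0]
force: [0.3, 1.4, 0.1]
grip_width: 0.0599
grip_force: 0.0
```

```bash
python3 -c "
from h import *
st()"
```

```text
{'time_s': 2.5, 'q': [0.351, 0.037, -0.249, 1.285, -0.0, 0.355], 'tcp_pos': [0.358, 0.22, 0.231], 'eef_rot': [0.007, 3.141, -0.0], 'force': [0.309, 1.362, 0.118], 'grip_width': 0.06, 'grip_force': 0.0}
[[-1.     0.005  0.   ]
 [ 0.005  1.    -0.   ]
 [-0.    -0.    -1.   ]]
```

Call:
{"fn": "drive_tool", "kwargs": {"commands": [{"travel": [-35,-45,0],"roll": 0,"jaw": 60},{"travel": [-70,-95,0],"roll": 0,"jaw": 60},{"travel": [-105,-145,0],"roll": 0,"jaw": 60},{"travel": [-140,-195,0],"roll": 0,"jaw": 60},{"travel": [-175,-245,0],"roll": 0,"jaw": 60},{"travel": [-205,-285,0],"roll": 0,"jaw": 60},{"travel": [-225,-310,0],"roll": 0,"jaw": 60},{"travel": [-225,-310,0],"roll": 0,"jaw": 60}]}}

```text
time_s: 3.5
tcp_pos: [0.5836, -0.0887, 0.2301]
eef_rot: [-0.003, -3.14, -0.001]
force: [-0.1, 0.9, -0.7]
grip_width: 0.0601
grip_force: 0.0
```

```bash
cat >> h.py <<'E'
def wrist(name=None):
    o=st(); p=manip.camera('wrist')
    if name: save(p,name)
    f=200/np.tan(np.radians(p['vertical_fov'])/2)
    v,u=np.mgrid[0:400,0:640]; dx=u-p['cx']; dy=v-p['cy']; r=np.hypot(dx,dy)+1e-9; th=r/f
    z=p['range_z']; t=np.tan(np.minimum(th,1.5))*z
    c=np.stack([t*dx/r,-t*dy/r,-z],-1)
    H=p['hand_eye']; c=c@H[:3,:3].T+H[:3,3]
    return p,c@R.from_rotvec(o['eef_rot']).as_matrix().T+o['tcp_pos'],(z>0)&(th<1.4)
def blob(X,ok,c,zlo,zhi,rad=.03):
    m=ok&(np.hypot(X[...,0]-c[0],X[...,1]-c[1])<rad)&(X[...,2]>zlo)&(X[...,2]<zhi)
    P=X[m]; (a,b)=cv2.minEnclosingCircle(P[:,:2].astype(np.float32)); print(len(P),'mean',P.mean(0).round(4),'circ',np.round(a,4),round(b,4),'zmed',np.median(P[:,2]).round(3))
E
python3 - <<'E'
from h import *
p,X,ok=wrist('w1')
print(p['hand_eye'].round(3))
for c,a,b,r in [((.583,-.09),.115,.14,.03),((.587,-.001),.09,.11,.03),((.64,-.0215),.048,.064,.02),((.64,-.073),.048,.064,.02)]: 
    try: blob(X,ok,c,a,b,r)
    except Exception as e: print(e)
E
```

```text
{'time_s': 3.5, 'q': [-0.293, 0.329, 0.12, 1.362, 0.0, -0.291], 'tcp_pos': [0.584, -0.089, 0.23], 'eef_rot': [-0.003, -3.14, -0.001], 'force': [-0.128, 0.913, -0.699], 'grip_width': 0.06, 'grip_force': 0.0}
[[-1.     0.002 -0.001]
 [ 0.002  1.     0.   ]
 [ 0.001  0.    -1.   ]]
[[-0.001  0.959  0.283  0.073]
 [ 1.     0.001 -0.001 -0.   ]
 [-0.001  0.283 -0.959 -0.142]
 [ 0.     0.     0.     1.   ]]
1483 mean [ 0.5784 -0.0892  0.1272] circ [ 0.58   -0.0895] 0.0182 zmed 0.128
796 mean [ 0.5829 -0.0021  0.0999] circ [ 5.841e-01 -5.000e-04] 0.0154 zmed 0.101
244 mean [ 0.6369 -0.0207  0.0545] circ [ 0.6379 -0.0199] 0.0101 zmed 0.055
262 mean [ 0.6364 -0.0721  0.0547] circ [ 0.6373 -0.0723] 0.0104 zmed 0.055
```

View pics/w1.png

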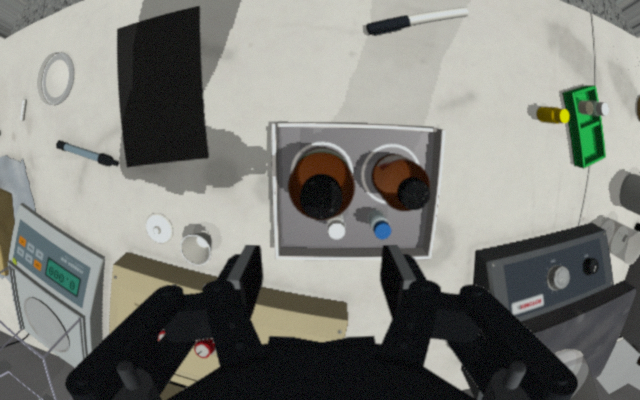

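Call:
{"fn": "drive_tool", "kwargs": {"commands": [{"travel": [2,-1,40],"roll": 0,"jaw": 60},{"travel": [2,-1,80],"roll": 0,"jaw": 60},{"travel": [2,-1,110],"roll": 0,"jaw": 60},{"travel": [2,-1,126],"roll": 0,"jaw": 60},{"travel": [2,-1,126],"roll": 0,"jaw": 60},{"travel": [2,-1,126],"roll": 0,"jaw": 30},{"travel": [2,-1,126],"roll": 0,"jaw": 28},{"travel": [2,-1,126],"roll": 0,"jaw": 28}], "force": 40}}

```text
time_s: 4.55
tcp_pos: [0.5811, -0.0891, 0.107]
eef_rot: [0.0, 3.139, -0.001]
force: [-1.0, 0.8, 7.1]
grip_width: 0.0337
grip_force: 40.2
```

Call:
{"fn": "drive_tool", "kwargs": {"commands": [{"travel": [0,0,-3],"roll": 0,"jaw": 28},{"travel": [0,0,-6],"roll": 0,"jaw": 28},{"travel": [0,0,-10],"roll": 0,"jaw": 28},{"travel": [0,0,-15],"roll": 0,"jaw": 28},{"travel": [0,0,-20],"roll": 0,"jaw": 28},{"travel": [0,0,-25],"roll": 0,"jaw": 28},{"travel": [0,0,-30],"roll": 0,"jaw": 28},{"travel": [0,0,-30],"roll": 0,"jaw": 28}], "force": 50}}

```text
time_s: 5.55
tcp_pos: [0.5806, -0.0891, 0.1358]
eef_rot: [0.0, 3.141, -0.0]
force: [0.8, -0.7, -2.0]
grip_width: 0.0335
grip_force: 49.8
```

Run:
```python
from h import *
st(); p=manip.camera('scene'); cv2.imwrite('pics/s2.png',cv2.resize(p['frame'][90:290,220:540,::-1],(800,500)))
```

```text
{'time_s': 5.55, 'q': [-0.295, 0.363, -0.074, 1.133, 0.0, -0.295], 'tcp_pos': [0.581, -0.089, 0.136], 'eef_rot': [0.0, 3.141, -0.0], 'force': [0.826, -0.736, -2.018], 'grip_width': 0.033, 'grip_force': 49.782}
[[-1.     0.     0.001]
 [ 0.     1.    -0.   ]
 [-0.001 -0.    -1.   ]]
```

View pics/s2.png

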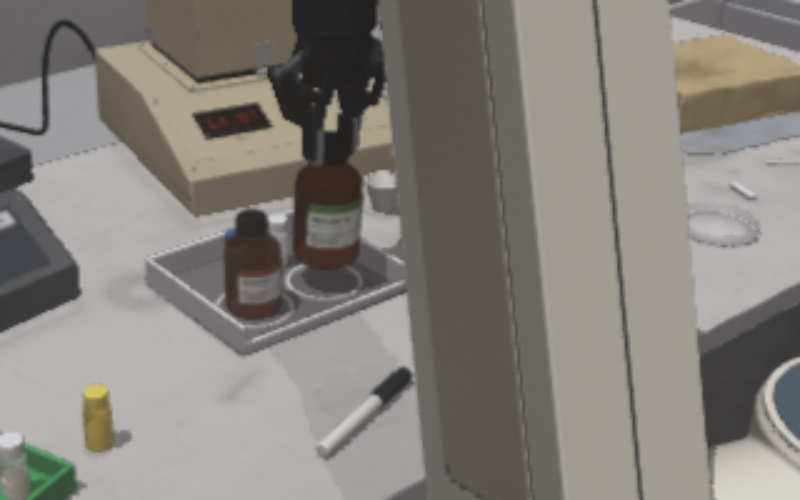

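Call:
{"fn": "drive_tool", "kwargs": {"commands": [{"travel": [0,0,-25],"roll": 0,"jaw": 28},{"travel": [5,-15,-42],"roll": 0,"jaw": 28},{"travel": [16,-50,-44],"roll": 0,"jaw": 28},{"travel": [30,-95,-44],"roll": 0,"jaw": 28},{"travel": [44,-140,-44],"roll": 0,"jaw": 28},{"travel": [56,-180,-44],"roll": 0,"jaw": 28},{"travel": [63,-203,-44],"roll": 0,"jaw": 28},{"travel": [66,-211,-44],"roll": 0,"jaw": 28}]}}

```text
time_s: 6.6
tcp_pos: [0.5137, -0.3012, 0.1788]
eef_rot: [-0.003, -3.141, -0.001]
force: [0.0, 0.3, -1.6]
grip_width: 0.0333
grip_force: 50.2
```

Call:
{"fn": "drive_tool", "kwargs": {"commands": [{"travel": [0,0,10],"roll": 0,"jaw": 28},{"travel": [0,0,30],"roll": 0,"jaw": 28},{"travel": [0,0,48],"roll": 0,"jaw": 28},{"travel": [0,0,60],"roll": 0,"jaw": 28},{"travel": [0,0,66],"roll": 0,"jaw": 28},{"travel": [0,0,69],"roll": 0,"jaw": 28},{"travel": [0,0,70],"roll": 0,"jaw": 28},{"travel": [0,0,70],"roll": 0,"jaw": 28}]}}

```text
time_s: 7.6
tcp_pos: [0.5145, -0.3002, 0.1097]
eef_rot: [0.001, 3.141, -0.001]
force: [-0.0, -0.2, -1.4]
grip_width: 0.0333
grip_force: 50.2
```

Call:
{"fn": "drive_tool", "kwargs": {"commands": [{"travel": [0,0,1],"roll": 0,"jaw": 28},{"travel": [0,0,2],"roll": 0,"jaw": 28},{"travel": [0,0,3],"roll": 0,"jaw": 28},{"travel": [0,0,4],"roll": 0,"jaw": 28},{"travel": [0,0,4],"roll": 0,"jaw": 28},{"travel": [0,0,4],"roll": 0,"jaw": 28},{"travel": [0,0,4],"roll": 0,"jaw": 28},{"travel": [0,0,4],"roll": 0,"jaw": 28}]}}

```text
time_s: 8.6
tcp_pos: [0.5145, -0.3002, 0.1061]
eef_rot: [0.0, 3.141, -0.001]
force: [-1.8, 1.3, 5.4]
grip_width: 0.0332
grip_force: 51.0
```

Call:
{"fn": "drive_tool", "kwargs": {"commands": [{"travel": [0,0,0],"roll": 0,"jaw": 45},{"travel": [0,0,0],"roll": 0,"jaw": 60},{"travel": [0,0,0],"roll": 0,"jaw": 60},{"travel": [0,0,-20],"roll": 0,"jaw": 60},{"travel": [0,0,-50],"roll": 0,"jaw": 60},{"travel": [-10,40,-80],"roll": 0,"jaw": 60},{"travel": [-20,85,-80],"roll": 0,"jaw": 60},{"travel": [-32,135,-80],"roll": 0,"jaw": 60}]}}

```text
time_s: 9.6
tcp_pos: [0.5466, -0.1642, 0.1857]
eef_rot: [0.002, 3.141, -0.001]
force: [1.0, 0.6, -0.1]
grip_width: 0.0602
grip_force: 0.0
```

Call:
{"fn": "drive_tool", "kwargs": {"commands": [{"travel": [-10,45,0],"roll": 0,"jaw": 60},{"travel": [-20,90,0],"roll": 0,"jaw": 60},{"travel": [-30,130,0],"roll": 0,"jaw": 60},{"travel": [-39,164,0],"roll": 0,"jaw": 60},{"travel": [-39,164,30],"roll": 0,"jaw": 60},{"travel": [-39,164,60],"roll": 0,"jaw": 60},{"travel": [-39,164,75],"roll": 0,"jaw": 60},{"travel": [-39,164,75],"roll": 0,"jaw": 60}]}}

```text
time_s: 10.6
tcp_pos: [0.585, -0.0012, 0.1096]
eef_rot: [-0.001, -3.14, -0.0]
force: [-0.7, -0.0, 0.6]
grip_width: 0.06
grip_force: 0.0
```

Call:
{"fn": "drive_tool", "kwargs": {"commands": [{"travel": [0,0,12],"roll": 0,"jaw": 60},{"travel": [0,0,20],"roll": 0,"jaw": 60},{"travel": [0,0,24],"roll": 0,"jaw": 60},{"travel": [0,0,24],"roll": 0,"jaw": 40},{"travel": [0,0,24],"roll": 0,"jaw": 25},{"travel": [0,0,24],"roll": 0,"jaw": 22},{"travel": [0,0,24],"roll": 0,"jaw": 22},{"travel": [0,0,24],"roll": 0,"jaw": 22}]}}

```text
time_s: 11.6
tcp_pos: [0.5857, -0.0011, 0.0868]
eef_rot: [0.0, 3.141, -0.0]
force: [0.1, 1.3, 6.6]
grip_width: 0.0268
grip_force: 49.9
```

Call:
{"fn": "drive_tool", "kwargs": {"commands": [{"travel": [0,0,-3],"roll": 0,"jaw": 22},{"travel": [0,0,-8],"roll": 0,"jaw": 22},{"travel": [0,0,-15],"roll": 0,"jaw": 22},{"travel": [0,0,-25],"roll": 0,"jaw": 22},{"travel": [0,0,-40],"roll": 0,"jaw": 22},{"travel": [0,0,-60],"roll": 0,"jaw": 22},{"travel": [0,0,-75],"roll": 0,"jaw": 22},{"travel": [0,0,-75],"roll": 0,"jaw": 22}]}}

```text
time_s: 12.6
tcp_pos: [0.5861, -0.0012, 0.1628]
eef_rot: [0.0, 3.139, -0.001]
force: [0.3, -0.1, -3.5]
grip_width: 0.0268
grip_force: 49.3
```

Call:
{"fn": "drive_tool", "kwargs": {"commands": [{"travel": [20,-15,0],"roll": 0,"jaw": 22},{"travel": [50,-40,0],"roll": 0,"jaw": 22},{"travel": [85,-75,0],"roll": 0,"jaw": 22},{"travel": [120,-115,0],"roll": 0,"jaw": 22},{"travel": [145,-160,0],"roll": 0,"jaw": 22},{"travel": [158,-205,0],"roll": 0,"jaw": 22},{"travel": [162,-245,0],"roll": 0,"jaw": 22},{"travel": [162,-270,0],"roll": 0,"jaw": 22}]}}

```text
time_s: 13.6
tcp_pos: [0.4225, -0.2727, 0.1608]
eef_rot: [-0.003, -3.141, -0.0]
force: [-0.1, -0.3, -1.8]
grip_width: 0.0268
grip_force: 49.5
```

Call:
{"fn": "drive_tool", "kwargs": {"commands": [{"travel": [0,-20,0],"roll": 0,"jaw": 22},{"travel": [0,-32,10],"roll": 0,"jaw": 22},{"travel": [0,-33,30],"roll": 0,"jaw": 22},{"travel": [0,-33,50],"roll": 0,"jaw": 22},{"travel": [0,-33,65],"roll": 0,"jaw": 22},{"travel": [0,-33,71],"roll": 0,"jaw": 22},{"travel": [0,-33,73],"roll": 0,"jaw": 22},{"travel": [0,-33,73],"roll": 0,"jaw": 22}]}}

```text
time_s: 14.6
tcp_pos: [0.4235, -0.3041, 0.0887]
eef_rot: [0.0, 3.141, -0.001]
force: [-0.6, -0.7, -2.4]
grip_width: 0.0273
grip_force: 49.5
```

Contact expected near .086.

Call:
{"fn": "drive_tool", "kwargs": {"commands": [{"travel": [0,0,1],"roll": 0,"jaw": 22},{"travel": [0,0,2],"roll": 0,"jaw": 22},{"travel": [0,0,3],"roll": 0,"jaw": 22},{"travel": [0,0,3],"roll": 0,"jaw": 22},{"travel": [0,0,3],"roll": 0,"jaw": 22},{"travel": [0,0,3],"roll": 0,"jaw": 22},{"travel": [0,0,3],"roll": 0,"jaw": 22},{"travel": [0,0,3],"roll": 0,"jaw": 22}]}}

```text
time_s: 15.6
tcp_pos: [0.4236, -0.3041, 0.0858]
eef_rot: [0.0, 3.141, -0.001]
force: [0.0, 1.1, 5.6]
grip_width: 0.0267
grip_force: 50.4
```

Call:
{"fn": "drive_tool", "kwargs": {"commands": [{"travel": [0,0,0],"roll": 0,"jaw": 40},{"travel": [0,0,0],"roll": 0,"jaw": 50},{"travel": [0,0,0],"roll": 0,"jaw": 50},{"travel": [0,0,-25],"roll": 0,"jaw": 50},{"travel": [0,0,-65],"roll": 0,"jaw": 50},{"travel": [0,0,-105],"roll": 0,"jaw": 50},{"travel": [-20,45,-105],"roll": -0.15,"jaw": 50},{"travel": [-45,90,-105],"roll": -0.3,"jaw": 50}]}}

```text
time_s: 16.6
tcp_pos: [0.4686, -0.2136, 0.1908]
eef_rot: [-0.473, 3.105, -0.001]
force: [0.8, -1.0, -0.3]
grip_width: 0.0501
grip_force: 0.0
```

Run:
```python
from h import *
o=st(); M=R.from_rotvec(o['eef_rot']).as_matrix()
print((M.T@(np.array([.60,-.02,.19])-o['tcp_pos'])*1000).round(1))
```

```text
{'time_s': 16.6, 'q': [-0.591, 0.214, -0.143, 1.213, -0.0, -0.893], 'tcp_pos': [0.469, -0.214, 0.191], 'eef_rot': [-0.473, 3.105, -0.001], 'force': [0.837, -0.956, -0.256], 'grip_width': 0.05, 'grip_force': 0.0}
[[-0.955 -0.298  0.001]
 [-0.298  0.955 -0.001]
 [-0.001 -0.001 -1.   ]]
[-183.1  145.7    0.8]
```

Call:
{"fn": "drive_tool", "kwargs": {"commands": [{"travel": [-25,20,0],"roll": -0.17,"jaw": 45},{"travel": [-55,44,0],"roll": -0.34,"jaw": 45},{"travel": [-85,68,0],"roll": -0.51,"jaw": 45},{"travel": [-115,92,0],"roll": -0.68,"jaw": 45},{"travel": [-145,116,0],"roll": -0.85,"jaw": 45},{"travel": [-170,136,0],"roll": -1.02,"jaw": 45},{"travel": [-183,146,0],"roll": -1.17,"jaw": 45},{"travel": [-183,146,0],"roll": -1.27,"jaw": 45}]}}

```text
time_s: 17.6
tcp_pos: [0.6006, -0.0194, 0.1897]
eef_rot: [2.226, -2.216, -0.001]
force: [-0.0, 0.2, 0.8]
grip_width: 0.0449
grip_force: 0.0
```

Run:
```python
from h import *
p,X,ok=wrist('w2')
for c in [(.639,-.020),(.638,-.0725)]: blob(X,ok,c,.046,.064,.02)
p=manip.camera('top'); save(p,'t2'); X,ok=cloud(p)
blob(X,ok,(.514,-.3),.115,.14);blob(X,ok,(.424,-.304),.09,.11)
```

```text
{'time_s': 17.6, 'q': [-0.172, 0.36, 0.062, 1.274, 0.0, -1.747], 'tcp_pos': [0.601, -0.019, 0.19], 'eef_rot': [2.226, -2.216, -0.001], 'force': [-0.032, 0.207, 0.797], 'grip_width': 0.045, 'grip_force': 0.0}
[[ 0.005 -1.    -0.001]
 [-1.    -0.005  0.   ]
 [-0.     0.001 -1.   ]]
366 mean [ 0.6377 -0.0212  0.0548] circ [ 0.6382 -0.0204] 0.0101 zmed 0.055
374 mean [ 0.6371 -0.0725  0.0549] circ [ 0.6371 -0.0722] 0.0103 zmed 0.055
144 mean [ 0.5157 -0.2999  0.1276] circ [ 0.5162 -0.3009] 0.0182 zmed 0.128
98 mean [ 0.4246 -0.303   0.1005] circ [ 0.4253 -0.3046] 0.0159 zmed 0.101
```

View pics/w2.png

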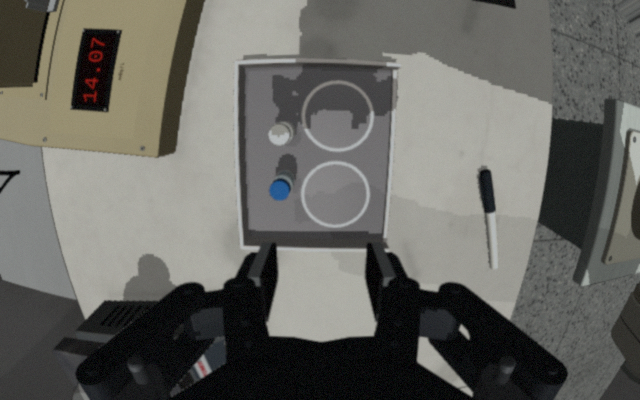

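Call:
{"fn": "drive_tool", "kwargs": {"commands": [{"travel": [1,-25,0],"roll": 0,"jaw": 45},{"travel": [1,-38,20],"roll": 0,"jaw": 45},{"travel": [1,-38,60],"roll": 0,"jaw": 45},{"travel": [1,-38,100],"roll": 0,"jaw": 45},{"travel": [1,-38,135],"roll": 0,"jaw": 45},{"travel": [1,-38,155],"roll": 0,"jaw": 45},{"travel": [1,-38,163],"roll": 0,"jaw": 45},{"travel": [1,-38,163],"roll": 0,"jaw": 45}]}}

```text
time_s: 18.7
tcp_pos: [0.6376, -0.0216, 0.0266]
eef_rot: [2.219, -2.223, -0.002]
force: [0.1, 0.5, -0.1]
grip_width: 0.045
grip_force: 0.0
```

Call:
{"fn": "drive_tool", "kwargs": {"commands": [{"travel": [0,0,0],"roll": 0,"jaw": 35},{"travel": [0,0,0],"roll": 0,"jaw": 30},{"travel": [0,0,0],"roll": 0,"jaw": 26},{"travel": [0,0,0],"roll": 0,"jaw": 22},{"travel": [0,0,0],"roll": 0,"jaw": 15},{"travel": [0,0,0],"roll": 0,"jaw": 15},{"travel": [0,0,0],"roll": 0,"jaw": 15},{"travel": [0,0,0],"roll": 0,"jaw": 15}], "force": 25}}

```text
time_s: 19.7
tcp_pos: [0.6384, -0.0216, 0.0278]
eef_rot: [-2.22, 2.222, -0.001]
force: [0.8, -0.1, 5.8]
grip_width: 0.0216
grip_force: 24.4
```

Call:
{"fn": "drive_tool", "kwargs": {"commands": [{"travel": [0,0,-4],"roll": 0,"jaw": 15},{"travel": [0,0,-20],"roll": 0,"jaw": 15},{"travel": [0,0,-50],"roll": 0,"jaw": 15},{"travel": [0,0,-90],"roll": 0,"jaw": 15},{"travel": [0,20,-120],"roll": 0,"jaw": 15},{"travel": [-20,50,-122],"roll": 0.15,"jaw": 15},{"travel": [-60,75,-122],"roll": 0.3,"jaw": 15},{"travel": [-100,95,-122],"roll": 0.45,"jaw": 15}]}}

```text
time_s: 20.7
tcp_pos: [0.5422, 0.0792, 0.1505]
eef_rot: [-1.66, 2.666, -0.001]
force: [0.6, 0.4, -0.9]
grip_width: 0.0221
grip_force: 24.5
```

Run:
```python
from h import *
o=st(); M=R.from_rotvec(o['eef_rot']).as_matrix()
print((M.T@(np.array([.525,.324,.15])-o['tcp_pos'])*1000).round(1), 'yang',np.degrees(np.arctan2(M[1,1],M[0,1])))
```

```text
{'time_s': 20.7, 'q': [-0.008, 0.29, -0.144, 1.136, 0.0, -1.122], 'tcp_pos': [0.542, 0.079, 0.15], 'eef_rot': [-1.66, 2.666, -0.001], 'force': [0.561, 0.381, -0.928], 'grip_width': 0.022, 'grip_force': 24.507}
[[-0.441 -0.897  0.001]
 [-0.897  0.441  0.   ]
 [-0.001 -0.001 -1.   ]]
[-212.   123.5    0.5] yang 153.81564499528145
```

Call:
{"fn": "drive_tool", "kwargs": {"commands": [{"travel": [-25,14,0],"roll": 0.12,"jaw": 15},{"travel": [-60,34,0],"roll": 0.25,"jaw": 15},{"travel": [-95,55,0],"roll": 0.38,"jaw": 15},{"travel": [-130,76,0],"roll": 0.5,"jaw": 15},{"travel": [-165,96,0],"roll": 0.62,"jaw": 15},{"travel": [-192,112,0],"roll": 0.74,"jaw": 15},{"travel": [-207,121,0],"roll": 0.74,"jaw": 15},{"travel": [-212,124,0],"roll": 0.74,"jaw": 15}]}}

```text
time_s: 21.7
tcp_pos: [0.5239, 0.3239, 0.1496]
eef_rot: [-0.598, 3.084, -0.0]
force: [-0.2, 0.1, 0.6]
grip_width: 0.0222
grip_force: 24.5
```

Run:
```python
from h import *
p,X,ok=wrist('w3')
F=p['frame'].astype(int)
g=ok&(F[...,1]>F[...,0]+40)&(F[...,1]>F[...,2]+25)&(np.hypot(X[...,0]-.504,X[...,1]-.316)<.1)&(X[...,2]>.019)&(X[...,2]<.03)
P=X[g]; r=cv2.minAreaRect(P[:,:2].astype(np.float32)); print(g.sum(),np.round(r[0],4),np.round(r[1],4),r[2],P[:,2].mean(),cv2.boxPoints(r).round(3).tolist())
v,u=np.nonzero(g); print(u.min(),u.max(),v.min(),v.max())
```

```text
{'time_s': 21.7, 'q': [0.418, 0.402, 0.025, 1.193, -0.0, 0.034], 'tcp_pos': [0.524, 0.324, 0.15], 'eef_rot': [-0.598, 3.084, -0.0], 'force': [-0.164, 0.128, 0.628], 'grip_width': 0.022, 'grip_force': 24.539}
[[-0.927 -0.374  0.   ]
 [-0.374  0.927 -0.   ]
 [-0.    -0.    -1.   ]]
2440 [0.4959 0.3164] [0.1164 0.0614] 20.619844436645508 0.02260210357094344 [[0.4309999942779541, 0.32499998807907104], [0.4519999921321869, 0.2669999897480011], [0.5609999895095825, 0.30799999833106995], [0.5400000214576721, 0.3659999966621399]]
290 361 97 226
```

View pics/w3.png

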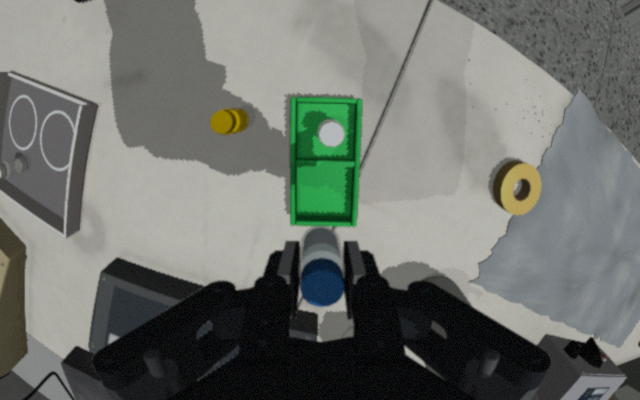

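Call:
{"fn": "drive_tool", "kwargs": {"commands": [{"travel": [0,2,10],"roll": 0,"jaw": 15},{"travel": [0,2,35],"roll": 0,"jaw": 15},{"travel": [0,2,65],"roll": 0,"jaw": 15},{"travel": [0,2,90],"roll": 0,"jaw": 15},{"travel": [0,2,105],"roll": 0,"jaw": 15},{"travel": [0,2,113],"roll": 0,"jaw": 15},{"travel": [0,2,117],"roll": 0,"jaw": 15},{"travel": [0,2,118],"roll": 0,"jaw": 15}]}}

```text
time_s: 22.75
tcp_pos: [0.5236, 0.3253, 0.0317]
eef_rot: [-0.593, 3.084, 0.0]
force: [-0.8, -1.3, 0.8]
grip_width: 0.0216
grip_force: 24.5
```

Call:
{"fn": "drive_tool", "kwargs": {"commands": [{"travel": [0,0,1],"roll": 0,"jaw": 15},{"travel": [0,0,2],"roll": 0,"jaw": 15},{"travel": [0,0,3],"roll": 0,"jaw": 15},{"travel": [0,0,3],"roll": 0,"jaw": 15},{"travel": [0,0,3],"roll": 0,"jaw": 15},{"travel": [0,0,3],"roll": 0,"jaw": 15},{"travel": [0,0,3],"roll": 0,"jaw": 15},{"travel": [0,0,3],"roll": 0,"jaw": 15}]}}

```text
time_s: 23.75
tcp_pos: [0.5235, 0.3254, 0.0288]
eef_rot: [-0.593, 3.084, 0.0]
force: [-1.1, -0.8, 5.0]
grip_width: 0.0223
grip_force: 25.0
```

Seated at the expected height. Release and rise.

Call:
{"fn": "drive_tool", "kwargs": {"commands": [{"travel": [0,0,0],"roll": 0,"jaw": 28},{"travel": [0,0,0],"roll": 0,"jaw": 35},{"travel": [0,0,0],"roll": 0,"jaw": 40},{"travel": [0,0,0],"roll": 0,"jaw": 40},{"travel": [0,0,-20],"roll": 0,"jaw": 40},{"travel": [0,0,-60],"roll": 0,"jaw": 45},{"travel": [0,0,-110],"roll": 0,"jaw": 50},{"travel": [0,0,-150],"roll": 0,"jaw": 50}]}}

```text
time_s: 24.75
tcp_pos: [0.5234, 0.3253, 0.1803]
eef_rot: [-0.593, 3.084, 0.0]
force: [1.5, 0.3, -0.1]
grip_width: 0.05
grip_force: 0.0
```

Run:
```python
from h import *
p,X,ok=wrist('w4')
blob(X,ok,(.5235,.3254),.048,.07,.02); blob(X,ok,(.469,.306),.048,.07,.025)
y=np.array([.936,.352]);x=np.array([.352,-.936]);d=np.array([.5235,.3254])-[.4959,.3164];print('local',d@x,d@y)
o=manip.get_obs(); M=R.from_rotvec(o['eef_rot']).as_matrix()
print((M.T@(np.array([.424,-.304,.18])-o['tcp_pos'])*1000).round(1))
```

```text
{'time_s': 24.75, 'q': [0.42, 0.388, 0.083, 1.264, 0.0, 0.04], 'tcp_pos': [0.523, 0.325, 0.18], 'eef_rot': [-0.593, 3.084, 0.0], 'force': [1.504, 0.28, -0.054], 'grip_width': 0.05, 'grip_force': 0.0}
[[-0.929 -0.371  0.001]
 [-0.371  0.929  0.   ]
 [-0.001  0.    -1.   ]]
377 mean [0.5229 0.3248 0.0559] circ [0.5236 0.3253] 0.0101 zmed 0.056
395 mean [0.4681 0.31   0.0562] circ [0.468  0.3101] 0.01 zmed 0.056
local 0.0012911999999999767 0.029001599999999968
[ 327.2 -547.7    2.9]
```

View pics/w4.png

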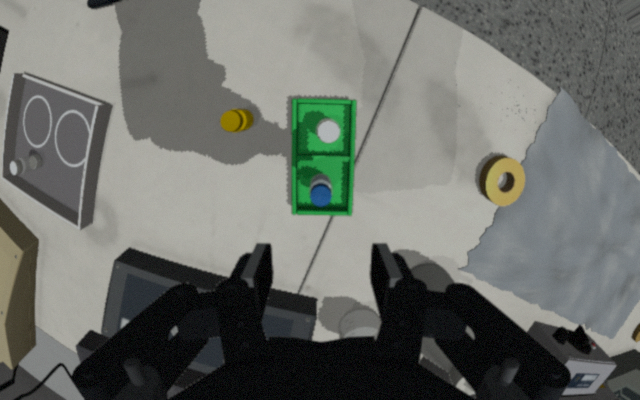

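Call:
{"fn": "drive_tool", "kwargs": {"commands": [{"travel": [12,-20,0],"roll": 0.1,"jaw": 50},{"travel": [35,-58,0],"roll": 0.2,"jaw": 50},{"travel": [58,-97,0],"roll": 0.3,"jaw": 50},{"travel": [81,-135,0],"roll": 0.38,"jaw": 50},{"travel": [104,-174,0],"roll": 0.38,"jaw": 50},{"travel": [127,-212,0],"roll": 0.38,"jaw": 50},{"travel": [150,-251,0],"roll": 0.38,"jaw": 50},{"travel": [173,-290,0],"roll": 0.38,"jaw": 50}]}}

```text
time_s: 25.8
tcp_pos: [0.4697, -0.0096, 0.1782]
eef_rot: [0.0, 3.141, -0.0]
force: [0.4, 0.1, -0.6]
grip_width: 0.0501
grip_force: 0.0
```

Call:
{"fn": "drive_tool", "kwargs": {"commands": [{"travel": [6,-40,0],"roll": 0,"jaw": 50},{"travel": [13,-80,0],"roll": 0,"jaw": 50},{"travel": [19,-120,0],"roll": 0,"jaw": 50},{"travel": [26,-160,0],"roll": 0,"jaw": 50},{"travel": [32,-200,0],"roll": 0,"jaw": 50},{"travel": [39,-240,0],"roll": 0,"jaw": 50},{"travel": [44,-270,0],"roll": 0,"jaw": 50},{"travel": [44,-275,0],"roll": 0,"jaw": 50}]}}

```text
time_s: 26.8
tcp_pos: [0.4256, -0.2847, 0.1779]
eef_rot: [-0.004, -3.141, -0.0]
force: [-0.3, 0.4, -0.1]
grip_width: 0.0502
grip_force: 0.0
```

Run:
```python
from h import *
o=st(); M=R.from_rotvec(o['eef_rot']).as_matrix()
print((M.T@(np.array([.4236,-.3041,.0868])-o['tcp_pos'])*1000).round(1))
```

```text
{'time_s': 26.8, 'q': [-0.754, 0.217, -0.173, 1.181, -0.0, -0.751], 'tcp_pos': [0.426, -0.285, 0.178], 'eef_rot': [-0.004, -3.141, -0.0], 'force': [-0.271, 0.358, -0.077], 'grip_width': 0.05, 'grip_force': 0.0}
[[-1.     0.003 -0.   ]
 [ 0.003  1.     0.   ]
 [ 0.     0.    -1.   ]]
[  1.9 -19.4  91.1]
```

Call:
{"fn": "drive_tool", "kwargs": {"commands": [{"travel": [2,-15,0],"roll": 0,"jaw": 55},{"travel": [2,-19,20],"roll": 0,"jaw": 55},{"travel": [2,-19,55],"roll": 0,"jaw": 55},{"travel": [2,-19,82],"roll": 0,"jaw": 55},{"travel": [2,-19,92],"roll": 0,"jaw": 55},{"travel": [2,-19,92],"roll": 0,"jaw": 40},{"travel": [2,-19,92],"roll": 0,"jaw": 22},{"travel": [2,-19,92],"roll": 0,"jaw": 22}], "force": 50}}

```text
time_s: 27.8
tcp_pos: [0.4245, -0.3027, 0.0874]
eef_rot: [0.0, 3.14, -0.002]
force: [-0.3, 0.8, 5.0]
grip_width: 0.0266
grip_force: 49.5
```

Call:
{"fn": "drive_tool", "kwargs": {"commands": [{"travel": [0,0,0],"roll": 0,"jaw": 22},{"travel": [0,0,0],"roll": 0,"jaw": 22},{"travel": [0,0,-4],"roll": 0,"jaw": 22},{"travel": [0,0,-14],"roll": 0,"jaw": 22},{"travel": [0,0,-32],"roll": 0,"jaw": 22},{"travel": [0,0,-55],"roll": 0,"jaw": 22},{"travel": [0,0,-72],"roll": 0,"jaw": 22},{"travel": [0,0,-75],"roll": 0,"jaw": 22}]}}

```text
time_s: 28.8
tcp_pos: [0.4243, -0.3026, 0.1626]
eef_rot: [0.0, 3.14, -0.002]
force: [0.7, -0.8, -2.5]
grip_width: 0.0263
grip_force: 49.3
```

Call:
{"fn": "drive_tool", "kwargs": {"commands": [{"travel": [0,15,0],"roll": 0,"jaw": 22},{"travel": [0,45,0],"roll": 0,"jaw": 22},{"travel": [0,85,0],"roll": 0,"jaw": 22},{"travel": [-15,125,0],"roll": 0,"jaw": 22},{"travel": [-45,165,0],"roll": 0,"jaw": 22},{"travel": [-80,205,0],"roll": 0,"jaw": 22},{"travel": [-115,245,0],"roll": 0,"jaw": 22},{"travel": [-140,275,0],"roll": 0,"jaw": 22}]}}

```text
time_s: 29.8
tcp_pos: [0.5643, -0.0244, 0.1603]
eef_rot: [0.002, -3.14, -0.001]
force: [0.2, -0.3, -1.9]
grip_width: 0.0268
grip_force: 49.4
```

Call:
{"fn": "drive_tool", "kwargs": {"commands": [{"travel": [-15,20,0],"roll": 0,"jaw": 22},{"travel": [-22,26,0],"roll": 0,"jaw": 22},{"travel": [-22,26,15],"roll": 0,"jaw": 22},{"travel": [-22,26,38],"roll": 0,"jaw": 22},{"travel": [-22,26,56],"roll": 0,"jaw": 22},{"travel": [-22,26,66],"roll": 0,"jaw": 22},{"travel": [-22,26,70],"roll": 0,"jaw": 22},{"travel": [-22,26,70],"roll": 0,"jaw": 22}]}}

```text
time_s: 30.8
tcp_pos: [0.586, -0.0015, 0.0914]
eef_rot: [0.001, 3.142, -0.0]
force: [0.4, -0.0, -2.1]
grip_width: 0.0269
grip_force: 49.4
```

Call:
{"fn": "drive_tool", "kwargs": {"commands": [{"travel": [0,0,1],"roll": 0,"jaw": 22},{"travel": [0,0,2],"roll": 0,"jaw": 22},{"travel": [0,0,3],"roll": 0,"jaw": 22},{"travel": [0,0,4],"roll": 0,"jaw": 22},{"travel": [0,0,4],"roll": 0,"jaw": 22},{"travel": [0,0,4],"roll": 0,"jaw": 22},{"travel": [0,0,4],"roll": 0,"jaw": 22},{"travel": [0,0,4],"roll": 0,"jaw": 22}]}}

```text
time_s: 31.8
tcp_pos: [0.5867, -0.0014, 0.0885]
eef_rot: [0.001, 3.139, -0.001]
force: [-1.4, -0.2, 7.3]
grip_width: 0.0267
grip_force: 50.3
```

Call:
{"fn": "drive_tool", "kwargs": {"commands": [{"travel": [0,0,0],"roll": 0,"jaw": 40},{"travel": [0,0,0],"roll": 0,"jaw": 55},{"travel": [0,0,0],"roll": 0,"jaw": 60},{"travel": [0,0,-25],"roll": 0,"jaw": 60},{"travel": [0,0,-65],"roll": 0,"jaw": 60},{"travel": [0,0,-95],"roll": 0,"jaw": 60},{"travel": [10,-42,-95],"roll": 0,"jaw": 60},{"travel": [22,-90,-95],"roll": 0,"jaw": 60}]}}

```text
time_s: 32.8
tcp_pos: [0.5641, -0.0916, 0.1826]
eef_rot: [-0.003, 3.141, -0.0]
force: [0.3, -0.7, -0.9]
grip_width: 0.0595
grip_force: 0.0
```

Call:
{"fn": "drive_tool", "kwargs": {"commands": [{"travel": [12,-48,0],"roll": 0,"jaw": 60},{"travel": [24,-100,0],"roll": 0,"jaw": 60},{"travel": [38,-155,0],"roll": 0,"jaw": 60},{"travel": [47,-195,0],"roll": 0,"jaw": 60},{"travel": [50,-209,0],"roll": 0,"jaw": 60},{"travel": [50,-209,25],"roll": 0,"jaw": 60},{"travel": [50,-209,50],"roll": 0,"jaw": 60},{"travel": [50,-209,50],"roll": 0,"jaw": 60}]}}

```text
time_s: 33.8
tcp_pos: [0.5134, -0.299, 0.1307]
eef_rot: [0.0, -3.139, -0.004]
force: [-0.8, -0.5, 0.3]
grip_width: 0.0602
grip_force: 0.0
```

Target (.5145,-.3002,.106).

Call:
{"fn": "drive_tool", "kwargs": {"commands": [{"travel": [-1,-1,12],"roll": 0,"jaw": 60},{"travel": [-1,-1,20],"roll": 0,"jaw": 60},{"travel": [-1,-1,25],"roll": 0,"jaw": 60},{"travel": [-1,-1,25],"roll": 0,"jaw": 45},{"travel": [-1,-1,25],"roll": 0,"jaw": 28},{"travel": [-1,-1,25],"roll": 0,"jaw": 28},{"travel": [-1,-1,25],"roll": 0,"jaw": 28},{"travel": [-1,-1,25],"roll": 0,"jaw": 28}]}}

```text
time_s: 34.8
tcp_pos: [0.5152, -0.3014, 0.1078]
eef_rot: [0.0, 3.141, -0.001]
force: [0.1, 0.5, 5.7]
grip_width: 0.0337
grip_force: 50.5
```

Call:
{"fn": "drive_tool", "kwargs": {"commands": [{"travel": [0,0,-3],"roll": 0,"jaw": 28},{"travel": [0,0,-10],"roll": 0,"jaw": 28},{"travel": [0,0,-25],"roll": 0,"jaw": 28},{"travel": [0,0,-45],"roll": 0,"jaw": 28},{"travel": [0,0,-62],"roll": 0,"jaw": 28},{"travel": [0,0,-72],"roll": 0,"jaw": 28},{"travel": [0,0,-75],"roll": 0,"jaw": 28},{"travel": [0,0,-75],"roll": 0,"jaw": 28}]}}

```text
time_s: 35.8
tcp_pos: [0.5149, -0.3012, 0.1821]
eef_rot: [-0.0, -3.141, -0.0]
force: [-0.1, -0.5, -2.6]
grip_width: 0.0336
grip_force: 50.0
```

Call:
{"fn": "drive_tool", "kwargs": {"commands": [{"travel": [-4,12,0],"roll": 0,"jaw": 28},{"travel": [-13,40,0],"roll": 0,"jaw": 28},{"travel": [-25,78,0],"roll": 0,"jaw": 28},{"travel": [-38,118,0],"roll": 0,"jaw": 28},{"travel": [-50,158,0],"roll": 0,"jaw": 28},{"travel": [-60,190,0],"roll": 0,"jaw": 28},{"travel": [-66,208,0],"roll": 0,"jaw": 28},{"travel": [-67,212,0],"roll": 0,"jaw": 28}]}}

```text
time_s: 36.8
tcp_pos: [0.5822, -0.0882, 0.182]
eef_rot: [0.002, -3.141, -0.0]
force: [-0.1, -0.3, -0.8]
grip_width: 0.0334
grip_force: 50.1
```

Call:
{"fn": "drive_tool", "kwargs": {"commands": [{"travel": [0,0,5],"roll": 0,"jaw": 28},{"travel": [0,0,20],"roll": 0,"jaw": 28},{"travel": [0,0,38],"roll": 0,"jaw": 28},{"travel": [0,0,54],"roll": 0,"jaw": 28},{"travel": [0,0,63],"roll": 0,"jaw": 28},{"travel": [0,0,67],"roll": 0,"jaw": 28},{"travel": [0,0,68],"roll": 0,"jaw": 28},{"travel": [0,0,68],"roll": 0,"jaw": 28}]}}

```text
time_s: 37.8
tcp_pos: [0.5823, -0.0893, 0.1147]
eef_rot: [0.0, 3.141, -0.0]
force: [-0.9, 0.3, -1.8]
grip_width: 0.0336
grip_force: 50.1
```

Call:
{"fn": "drive_tool", "kwargs": {"commands": [{"travel": [0,0,2],"roll": 0,"jaw": 28},{"travel": [0,0,4],"roll": 0,"jaw": 28},{"travel": [0,0,5],"roll": 0,"jaw": 28},{"travel": [0,0,6],"roll": 0,"jaw": 28},{"travel": [0,0,6.5],"roll": 0,"jaw": 28},{"travel": [0,0,6.5],"roll": 0,"jaw": 28},{"travel": [0,0,6.5],"roll": 0,"jaw": 28},{"travel": [0,0,6.5],"roll": 0,"jaw": 28}]}}

```text
time_s: 38.8
tcp_pos: [0.5824, -0.0892, 0.1088]
eef_rot: [0.0, 3.14, -0.001]
force: [-0.8, 1.0, 6.1]
grip_width: 0.0334
grip_force: 51.0
```

Call:
{"fn": "drive_tool", "kwargs": {"commands": [{"travel": [0,0,0],"roll": 0,"jaw": 45},{"travel": [0,0,0],"roll": 0,"jaw": 60},{"travel": [0,0,0],"roll": 0,"jaw": 60},{"travel": [0,0,-20],"roll": 0,"jaw": 60},{"travel": [0,0,-60],"roll": 0,"jaw": 60},{"travel": [0,0,-100],"roll": 0,"jaw": 60},{"travel": [0,0,-120],"roll": 0,"jaw": 60},{"travel": [0,0,-120],"roll": 0,"jaw": 60}]}}

```text
time_s: 39.8
tcp_pos: [0.5827, -0.0895, 0.229]
eef_rot: [0.0, 3.139, -0.001]
force: [-0.3, 0.1, -0.5]
grip_width: 0.0597
grip_force: 0.0
```

Run:
```python
from h import *
p,X,ok=wrist('w5')
for c,a,b,r in [((.583,-.09),.115,.14,.03),((.587,-.001),.09,.11,.03),((.64,-.073),.048,.064,.02)]: blob(X,ok,c,a,b,r)
```

```text
{'time_s': 39.8, 'q': [-0.295, 0.325, 0.111, 1.354, -0.0, -0.294], 'tcp_pos': [0.583, -0.089, 0.229], 'eef_rot': [0.0, 3.139, -0.001], 'force': [-0.322, 0.113, -0.526], 'grip_width': 0.06, 'grip_force': 0.0}
[[-1.     0.     0.003]
 [ 0.     1.    -0.001]
 [-0.003 -0.001 -1.   ]]
1482 mean [ 0.5792 -0.0884  0.1274] circ [ 0.5803 -0.0883] 0.0181 zmed 0.128
795 mean [ 0.5828 -0.0044  0.0999] circ [ 0.5841 -0.0026] 0.0153 zmed 0.101
258 mean [ 0.6362 -0.0723  0.0547] circ [ 0.637  -0.0721] 0.0102 zmed 0.055
```

View pics/w5.png

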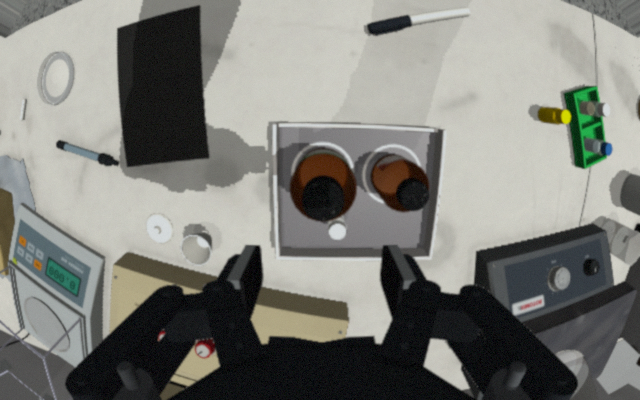

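Both bottles are upright within about 2 mm of their old places (caps at 322,197 and 412,194). The white vial is unmoved (337,230), and the blue vial stands in the carrier pocket (600,148).

```bash
python3 -c "
from plant import manip
print(manip.job_done())"
```

```text
the job is handed in; nothing more can be done
None
```

The job is handed in (its verdict wasn't reported): the blue-capped vial stands in the carrier's once-empty pocket, both bottles measure within about 3 mm of their old places, and the white-capped vials were left where they stood.

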